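Set and lock the label cradle's stop

ROBOT

A 7-joint arm with a two-finger parallel gripper is mounted at the origin on the work surface. World frame = base frame: x ahead of the robot, y to its left, z up, the work surface at z = 0. Lengths are in m, angles in rad, forces in N, time in s.
With the tool pointing down it reaches from about 0.4 to 0.875 m from the base axis. Payload 19.3 kg.
Tool frame: the origin (TCP) lies at the very end of the fingers, on their centre line; the grasp point (between the pads) lies 19 mm behind it; z points along the fingers, y is the line along which they close (so a half turn about z gives the same grasp; the last joint's range is limited). The gripper opens to 85 mm and grips with 20 to 120 N. Pads are 22 mm wide; open, the fingers measure 114 mm over their backs; the gripper's body (76 mm by 85 mm) begins 54 mm behind the grasp point. The pads swing forward as they close: fully open they stand 13 mm farther back than shut.
Start: joints at [-1.305, 0.521, -0.036, 1.599, 0.021, 1.021, -0.113], TCP at [0.206, 0.59, 0.231] pointing down, gripper open.
Joint ranges: [-2.91, 2.91], [-0.3, 2.13], [-1.5, 1.42], [0.17, 2.43], [-1.26, 4.41], [0.16, 1.93], [-2.52, 2.52]. Speed limits (rad/s): [1.89, 1.89, 2.39, 2.39, 3.01, 3.01, 3.01].

INTERFACE

Orientations are given as [roll, pitch, yaw] about the fixed x, y, z axes, in that order (R = Rz(yaw) Ry(pitch) Rx(roll)).
In Python, from workcell import bot gives the robot as it stands.
- The arm moves only by the tool carry_out, never from a script. Its argument "rows" is a list that holds one entry, the list of rows, each a list of 4 numbers: the shift along the tool's x, y, z in m, then the turn about the tool's z in degrees. In form: [[[x, y, z, twist], ...]]. A call has 1 to 12 rows; each row is the pose to reach, as a shift and turn from the pose commanded when the call began, along the tool's axes at that moment; what a row does not reach only later rows make up. A row lasts 1/12 s, in which the tool goes at most 41.7 mm and 7.16 degrees, less where a joint would pass 70% of its speed; a pose out of reach is approached as far as the arm can. A call with a gripper value outside its range is refused whole. "grip" is the finger opening in m, from 0 to 0.0854, set as the call begins (left out, the last holds). The fingers move at their own pace and stop on an object; "grip_force" is the grip in N (left out, the last holds). Time passes only in rows, so rows that repeat a pose let the fingers close. It gives the time, the measured TCP pose, the force, the opening and the grip force at its end, in the units of the state.
- bot.observe(): the state, without advancing time (a new reading comes with each control period).
- bot.grab_frame(name): name is "side" or "top"; returns a dict with "pixels" (480x640x3 uint8, red, green, blue), "K" (3x3 intrinsics, pixels), "k1" (the pictures are not rectified: a ray, as slopes to the right and down, at radius r is drawn at 1 + k1 r^2 times it, then the intrinsics apply), "pose" (4x4, takes a point from camera to world coordinates). Camera axes: x right, y down, z forward; pixel columns grow to the right and rows downward; lengths in m; the calibration is good to about 2 mm. A picture is of the moment at which its call begins. There is no depth.
- bot.job_done(): hands the job in; it is judged then, once.
Trained networks look in a picture, given as the dict that the camera call returned (one of the last four; its "shot" number tells which), for a name from the list of things; names that differ only in an ending like _2 or _b are one class to them, and where a whole thing is asked for, a point or a joint stands for the part that bears it (a point fixed in the world has none). Each returns a list of dicts, best first, with "conf" (0 to 1); they miss things now and then, are a little off and sometimes report something else, mostly with a low value. They report only what shows in the picture. A call takes as long as a camera call.
- bot.look_for(picture, label): "position" ([column, row] in pixels, amid what is visible of it).
- bot.regions_of(picture, label): "region" (480x640 bool, what is visible of it) and "position" ([column, row] in pixels, amid what is visible of it).
- bot.spot_point(picture, label): "position" ([column, row] in pixels: a listed point, or the origin of a listed thing).
The state is a dict: "clock": time; "qpos": joint angles; "qd": joint speeds; "joint_efforts": joint torques, N m; "position": TCP position; "tool_rot": TCP orientation; "force": force on the tool from outside, world axes, zero at the start; "moment": the same for the moment, N m; "grip_width": finger opening in m; "finger_force": force on a finger pad.
Only numpy, scipy, OpenCV 4.12 (cv2) and the standard library are available. Lean on these libraries where they do the work, as an engineer would, in place of code of your own. Each camera call takes 0.05 s, during which the arm holds its last target. There are 200 camera calls.

TASK

On the label cradle that has a bottle lying on its rollers, turn the black knob clockwise until its pointer points at the brass tab on the rim of the dial; then turn the round steel lock ring beneath that knob clockwise until it stops, tight, with the knob still pointing at the tab. Do not touch the empty cradle.

Things in the scene. Friction and masses are not known exactly. Their poses are not given: they have to be found in the camera images.
- stop_knob_grip (a point): Grip point on the upright axis of the loaded cradle's black knob, 135 mm above the table. Turns with the knob; x points along the bar to the pointer (white line, small nose), z up. Bar: 40 mm long (x), 14 thick, from 23 mm below this point to 7 above, on a disc 40 mm across. Stiff (0.05 N m), stays put. Tab lies 0.5 to 1.4 rad clockwise. Lock ring below on the same axis turns separately.
- lock_ring (a joint): The loaded cradle's round steel ring, 66 mm across, 20 high, on the knob's axis: top 31 mm, underside 51 mm below stop_knob_grip, 10 mm above the dial. Grip across it from above at any angle, a finger either side of the knob. Rad, growing clockwise from above: loose at start (0 to 0.3), tight at the hard stop, 1.3. Stiff (0.12 N m), stays put. A black line on top turns with it.
- tab_tip (a point): Inner top end of the small brass tab (16 x 8 mm, 4 mm above the dial) on the rim of the loaded cradle's dial (104 mm across, 61 mm below stop_knob_grip); 42 mm from the knob's axis, x pointing outwards, z up. Fixed. The knob is set when its x points the same way. An upright plate stands 84 mm from the axis, away from the robot; behind it the bottle on rollers, under 95 mm high.
- empty_cradle: The other label cradle, alike but with no bottle on its rollers; not to be touched. Fixed. Origin under its own knob's axis at table height; 120 mm wide (y), from 60 mm before the origin to 320 mm beyond it along its x, 142 mm high at its knob. The two cradles stand left and right in either order.

How it is judged:
On the way:
1. the knob points at the tab while the lock ring is still loose (angle between the x axis of stop_knob_grip and the x axis of tab_tip, either way round below 0.21 rad and x of tab_tip in the frame of stop_knob_grip above 0.02 m and value of joint lock_ring below 0.8 rad), for 0.2 s.
At the end, for the whole second after the job is handed in: The loaded cradle's knob points at the brass tab within 12 degrees and its lock ring is within 10 degrees of its tight stop (joint above 1.12 rad) (angle between the x axis of stop_knob_grip and the x axis of tab_tip, either way round below 0.21 rad and x of tab_tip in the frame of stop_knob_grip above 0.02 m and value of joint lock_ring above 1.12 rad); the robot touches nothing.
It fails at once if the robot touches the empty cradle (contact force between any of the arm, the fingers and empty_cradle above 1 N).
It also fails if it takes over 56 s, if anything falls off the work surface, if the arm or the gripper's body presses on something with over 40 N, if the wrist force passes 120 N, or if a joint passes its speed limit or range.

## Working session

There is one attempt and no reset: what is moved stays moved. The work goes in short steps, Python scripts to look and compute and a tool call to move; the robot and the scene stay as the last step left them, time stands still between calls to the robot, and variables do not carry over. Pictures are saved under pics/ and viewed, at most 10 in all, crops included, and the job is handed in when it is done.

Besides the shell and the picture viewer there is one more tool, called after "Request:" in YAML: its name, and indented under it one key for each argument. carry_out: Moves the arm, as the interface text tells. Its arguments: {"type":"object","properties":{"rows":{"type":"array","items":{"type":"array","items":{"type":"array","items":{"type":"number"}}}},"grip":{"type":"number"},"grip_force":{"type":"number"}},"required":["rows"]}

```bash
mkdir -p pics
cat > h.py <<'E'
import numpy as np,cv2
from workcell import bot
def ray(f,p):
    K=f["K"];k1=f["k1"];d=np.array([(p[0]-K[0][2])/K[0][0],(p[1]-K[1][2])/K[1][1]]);u=d.copy()
    for _ in range(20):u=d/(1+k1*(u@u))
    T=np.array(f["pose"]);return T[:3,3],T[:3,:3]@np.array([u[0],u[1],1])
def atz(f,p,z):
    o,r=ray(f,p);return o+r*(z-o[2])/r[2]
def save(f,n,box=None,s=1):
    im=f["pixels"][:,:,::-1]
    if box:im=im[box[1]:box[3],box[0]:box[2]]
    cv2.imwrite("pics/"+n,cv2.resize(im,None,fx=s,fy=s,interpolation=cv2.INTER_CUBIC))
E
python3 - <<'E'
from h import *
np.set_printoptions(precision=4,suppress=True)
s=bot.observe();print(s)
Z={"stop_knob_grip":.135,"tab_tip":.074,"lock_ring":.104,"empty_cradle":0}
out=[]
for n in("top","side"):
    f=bot.grab_frame(n);save(f,n+"0.png");print(n,f["pose"][:3,3] if hasattr(f["pose"],"shape") else f["pose"])
    for k in Z:
        for r in bot.spot_point(f,k)[:3]:print(k,r["conf"],r["position"],atz(f,r["position"],Z[k]))
    out.append(cv2.imread("pics/"+n+"0.png"))
E
```

```text
{'clock': 0.0, 'qpos': array([-1.3052,  0.522 , -0.0363,  1.6   ,  0.0212,  1.0211, -0.1128]), 'qd': array([-0.0008, -0.0001,  0.0004,  0.0001,  0.0012,  0.    ,  0.0002]), 'joint_efforts': array([ -0.0013, -92.711 ,   1.9791, -36.9929,   0.0178,   0.008 ,
        -0.    ]), 'position': array([0.2059, 0.5898, 0.2307]), 'tool_rot': array([-3.1405,  0.0001,  2.8058]), 'force': array([-0.9318,  0.1644,  0.6806]), 'moment': array([ 0.0559, -0.037 ,  0.0241]), 'finger_force': 0.0, 'grip_width': 0.08570047562016583}
top [ 0.3937 -0.0235  1.0162]
stop_knob_grip 0.71 [188.1, 218.7] [0.5416 0.1902 0.135 ]
tab_tip 0.49 [222.0, 210.8] [0.563  0.1492 0.074 ]Traceback (most recent call last):
  File "<stdin>", line 9, in <module>
ValueError: it knows: empty_cradle, stop_knob_grip, tab_tip
```

Run:
```python
from h import *
np.set_printoptions(precision=4,suppress=True)
Z={"stop_knob_grip":.135,"tab_tip":.074,"empty_cradle":0}
for n in("top","side"):
    f=bot.grab_frame(n);save(f,n+"0.png");print(n,f["pose"][:3,3],f["K"][0][0])
    for k in Z:
        for r in bot.spot_point(f,k)[:3]:
            print(k,r["conf"],r["position"],atz(f,r["position"],Z[k]))
            if n=="top" and k=="stop_knob_grip":
                c=np.array(r["position"]).astype(int);save(f,"topc.png",(c[0]-60,c[1]-50,c[0]+60,c[1]+50),6)
```

```text
top [ 0.3937 -0.0235  1.0162] 597.4276801730538
stop_knob_grip 0.73 [187.6, 217.0] [0.5442 0.191  0.135 ]
tab_tip 0.61 [219.3, 209.5] [0.5653 0.1536 0.074 ]
empty_cradle 0.96 [453.0, 201.6] [ 0.5804 -0.2396  0.    ]
side [ 0.1202 -0.453   0.7177] 564.4711131459615
stop_knob_grip 0.91 [251.9, 158.4] [0.5448 0.1833 0.135 ]
tab_tip 0.51 [273.1, 189.2] [0.5634 0.1559 0.074 ]
empty_cradle 0.92 [451.7, 352.5] [ 0.5771 -0.2417  0.    ]
```

View pics/top0.png

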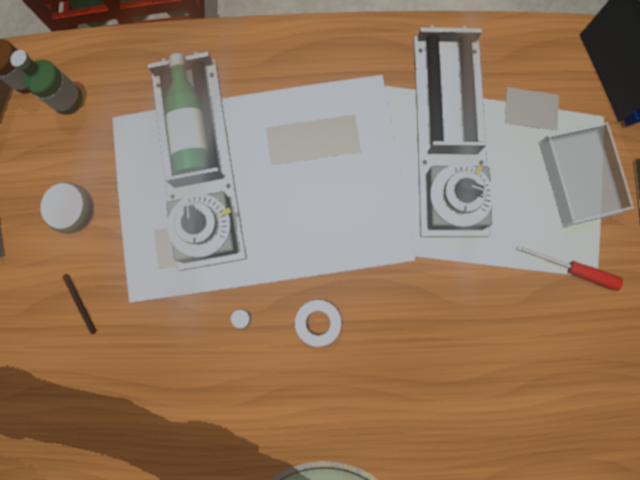

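View pics/topc.png

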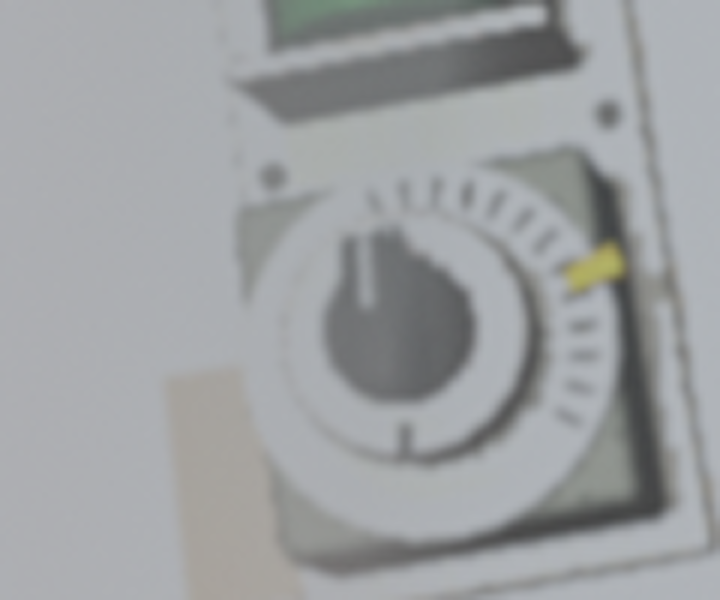

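View pics/side0.png

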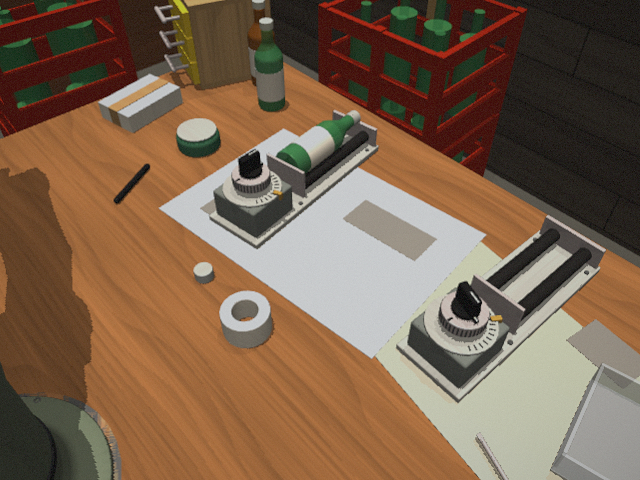

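The loaded cradle is on the left: the knob is near (193,219), with its white line pointing up in the picture, and the brass tab's inner end is near (222,214). The empty cradle is on the right.

Run:
```python
from h import *
np.set_printoptions(precision=4,suppress=True)
f=bot.grab_frame("top")
g=lambda x,y,z:atz(f,(127+x/6,167+y/6),z)
d=g(432,352,.074);r=g(405,335,.104);t=g(570,283,.078);to=g(621,258,.078)
a=g(366,305,.142);b=g(362,235,.142)
print("dial",d,"ring",r,"tab",t,to,"ptr",a,b,"line in",g(405,425,.104))
ang=lambda v:np.degrees(np.arctan2(v[1],v[0]))
c=(d+r)/2
print(c,"tabang",ang(t-c),np.linalg.norm((t-c)[:2]),ang(to-t),"ptr",ang(b-a),ang(b-c),"cradle line",ang(g(575,150,.074)-g(665,510,.074)))
print(bot.observe()["tool_rot"])
```

```text
dial [0.5399 0.187  0.074 ] ring [0.5399 0.1874 0.104 ] tab [0.5568 0.1485 0.078 ] [0.5631 0.1347 0.078 ] ptr [0.5418 0.1887 0.142 ] [0.5596 0.1898 0.142 ] line in [0.5163 0.1874 0.104 ]
[0.5399 0.1872 0.089 ] tabang -66.44438201853184 0.042226029101014036 -65.38689352700938 ptr 3.6768749836359302 7.5838214666002255 cradle line 13.639326097045103
[3.1416 0.     2.8058]
```

Request:
carry_out:
  rows:
    - [[-0.448,-0.27,0.04,-24],[-0.448,-0.27,0.04,-24],[-0.448,-0.27,0.04,-24],[-0.448,-0.27,0.04,-24],[-0.448,-0.27,0.04,-24],[-0.448,-0.27,0.04,-24],[-0.448,-0.27,0.04,-24],[-0.448,-0.27,0.04,-24],[-0.448,-0.27,0.04,-24],[-0.448,-0.27,0.04,-24],[-0.448,-0.27,0.04,-24],[-0.448,-0.27,0.04,-24]]
  grip: 0.05

```text
clock: 1.6
position: [0.5251, 0.2049, 0.1933]
tool_rot: [3.141, 0.0, -3.059]
force: [0.7, 1.4, 0.9]
grip_width: 0.0498
finger_force: 0.0
```

Request:
carry_out:
  rows:
    - [[-0.013,-0.019,0.0,0],[-0.013,-0.019,0.0,0],[-0.013,-0.019,0.0,0],[-0.013,-0.019,0.0,0]]

```text
clock: 1.93
position: [0.5382, 0.1895, 0.1932]
tool_rot: [3.141, -0.0, -3.058]
force: [0.5, 0.3, 0.4]
grip_width: 0.05
finger_force: 0.0
```

Run:
```python
from h import *
np.set_printoptions(precision=4,suppress=True)
s=bot.observe();print(s["position"],s["tool_rot"],s["qpos"],s["clock"])
f=bot.grab_frame("side");save(f,"side1.png",(180,90,340,210),5)
for k in ("stop_knob_grip","tab_tip"):
  for r in bot.spot_point(f,k)[:1]:print(k,r["conf"],r["position"],atz(f,r["position"],.135 if k[0]=="s" else .078))
```

```text
[0.5382 0.1895 0.1932] [ 3.1412 -0.0003 -3.0581] [-0.4127  0.4793 -0.0406  1.7844  0.0237  0.8785  1.1905] 1.9333
stop_knob_grip 0.87 [248.2, 153.2] [0.5488 0.1988 0.135 ]
tab_tip 0.51 [272.1, 188.6] [0.5604 0.1545 0.078 ]
```

View pics/side1.png

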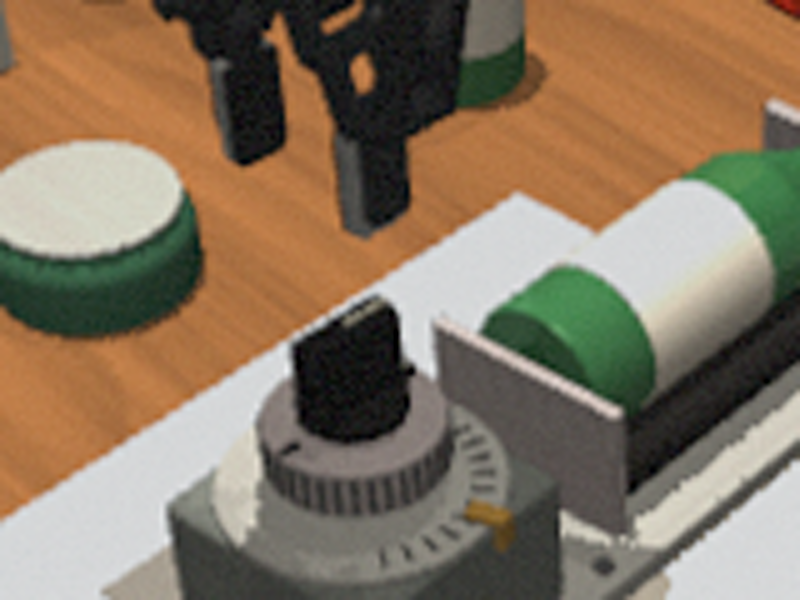

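The side view shows the open fingers standing above the black knob bar (crop about (350,370)) and clear of the plate. I'll go down and grip the bar.

Request:
carry_out:
  rows:
    - [[-0.002,-0.002,0.03,0],[-0.002,-0.002,0.055,0],[-0.002,-0.002,0.07,0],[-0.002,-0.002,0.076,0],[-0.002,-0.002,0.076,0],[-0.002,-0.002,0.076,0]]

```text
clock: 2.58
position: [0.5408, 0.1876, 0.1179]
tool_rot: [3.141, 0.0, -3.058]
force: [-0.0, 0.1, 0.2]
grip_width: 0.05
finger_force: 0.0
```

Request:
carry_out:
  rows:
    - [[0,0,0,0],[0,0,0,0],[0,0,0,0],[0,0,0,0],[0,0,0,0],[0,0,0,0]]
  grip: 0.0
  grip_force: 30

```text
clock: 3.08
position: [0.5411, 0.1878, 0.1182]
tool_rot: [3.14, 0.001, -3.058]
force: [-2.7, 2.6, 8.1]
grip_width: 0.0135
finger_force: 32.3
```

Run:
```python
from h import *
f=bot.grab_frame("side");save(f,"side2.png",(180,90,340,210),5)
```

```text
(no output)
```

View pics/side2.png

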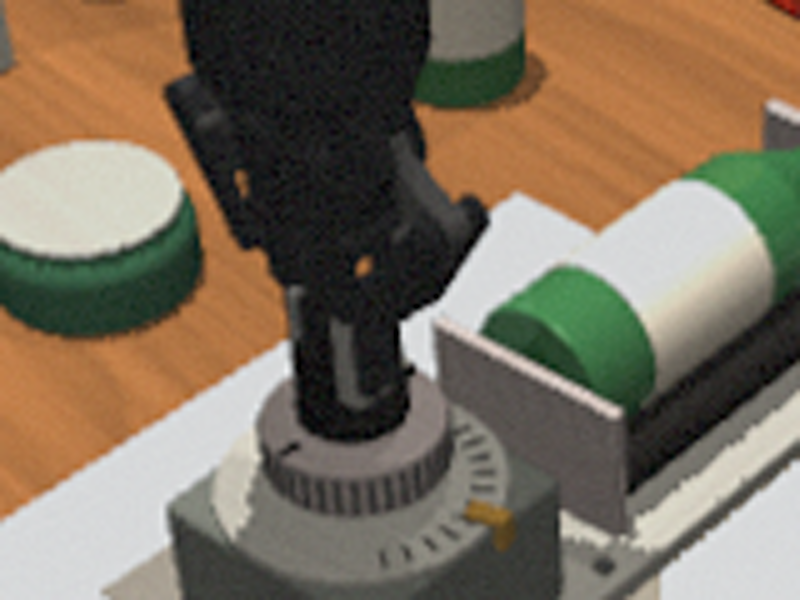

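The fingers hold the bar (13.5 mm, 32 N) and the ring's black line is unchanged. Next I turn the knob 71° clockwise.

Request:
carry_out:
  rows:
    - [[0,0,0,6],[0,0,0,12],[0,0,0,18],[0,0,0,24],[0,0,0,30],[0,0,0,36],[0,0,0,42],[0,0,0,48],[0,0,0,54],[0,0,0,60],[0,0,0,66],[0,0,0,71]]

```text
clock: 4.13
position: [0.5416, 0.1888, 0.1183]
tool_rot: [3.138, -0.001, 1.981]
force: [1.7, 7.9, 4.2]
grip_width: 0.0135
finger_force: 31.7
```

Request:
carry_out:
  rows:
    - [[0,0,0,0],[0,0,0,0],[0,0,0,0]]

```text
clock: 4.38
position: [0.5416, 0.1888, 0.1182]
tool_rot: [3.138, -0.001, 1.987]
force: [2.2, 8.1, 4.3]
grip_width: 0.0137
finger_force: 31.8
```

Request:
carry_out:
  rows:
    - [[0,0,0,0],[0,0,0,0],[0,0,0,0],[0,0,-0.03,0],[0,0,-0.06,0],[0,0,-0.08,0],[0,0,-0.08,0]]
  grip: 0.05

```text
clock: 4.97
position: [0.5424, 0.1872, 0.2011]
tool_rot: [3.136, -0.0, 1.985]
force: [0.4, 1.0, -0.1]
grip_width: 0.0501
finger_force: 0.0
```

Run:
```python
from h import *
f=bot.grab_frame("side");save(f,"side3.png",(180,90,340,210),5)
```

```text
(no output)
```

View pics/side3.png

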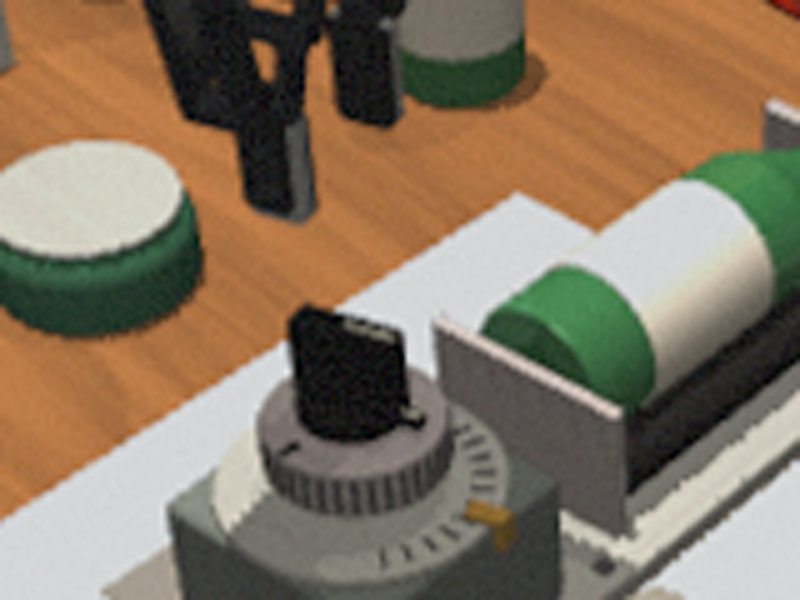

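Run:
```python
from h import *
np.set_printoptions(precision=4,suppress=True)
f=bot.grab_frame("side");t=bot.grab_frame("top")
g=lambda x,y,z:atz(f,(180+x/5,90+y/5),z)
ang=lambda v:np.degrees(np.arctan2(v[1],v[0]))
print("line",ang(g(400,338,.142)-g(345,321,.142)),"bar front edge",ang(g(404,345,.142)-g(292,318,.142)), g(404,345,.142),g(292,318,.142))
c=np.array([.5405,.1872,0])
print("tab",ang(g(470,508,.078)-c),g(470,508,.078)-c)
im=f["pixels"]
p=f["pixels"][150:163,236:263].mean(2).astype(int);print(p)
save(t,"top3.png",(150,180,240,260),7)
```

```text
line -68.07996871956927 bar front edge -63.033171954100865 [0.5496 0.1645 0.142 ] [0.5309 0.2011 0.142 ]
tab -67.10811948525296 [ 0.0173 -0.041   0.078 ]
[[111 112 118 124 104  86  99 119 124 130 120 117 141 187 216 218 215 213
  215 213 213 215 213 214 213 213 213]
 [112 111 115 100  58  34  50  81  87  97 116 181 204 221 218 217 215 215
  214 214 215 215 213 215 211 216 211]
 [115 117  93  55  14  15  20  11  24  39  71 143 157 186 193 218 219 218
  216 216 214 216 215 215 213 214 211]
 [123 100  50  26  14  14  13  16  15  19   9  10  28  98 109 143 155 184
  212 219 221 217 217 215 214 213 211]
 [122  74  11  23  22  19  25  22  18  30  19  15  47  95  86  52  32  95
  137 153 183 190 216 221 215 214 215]
 [121  66  15  20  20  18  24  25  29  24  16  11  45  85 100  92 102  96
   69  52  95 111 146 164 207 218 213]
 [115  67  21  13  21  16  19  17  23  24  16  28  26  34  48  70  88  88
  101 111 116  96  65  65 146 209 216]
 [117  70  24  10  16  13  19  13  12  12  18  22  15  21  15  12  29  34
   73  93 108 107  84  30  97 198 217]
 [187 123  30   5  11  17  19  21  19  24  26  27  23   9  16  19  25  10
   23  21  24  58  63  25  73 196 217]
 [220 154  53  17   8  24  17  18  17  25  17  28  15  21  20  16  26  21
   20  17  17  15  25   8  51 196 218]
 [223 158  67   4  11  15  30  25   7  17  14  24  22  23  20  10  17  13
   14  18  25  22  15  11  26 197 220]
 [220 175  89  23  17  24  10  12  28  22  14  17  15  16   8  12  23  19
   11  20   9  21  17  18   0 200 222]
 [218 187 101   2  16  19  17  26  10  27   8  12  17  21  20  12  25  23
    8  14  20  21  18  11   0 171 219]]
```

View pics/top3.png

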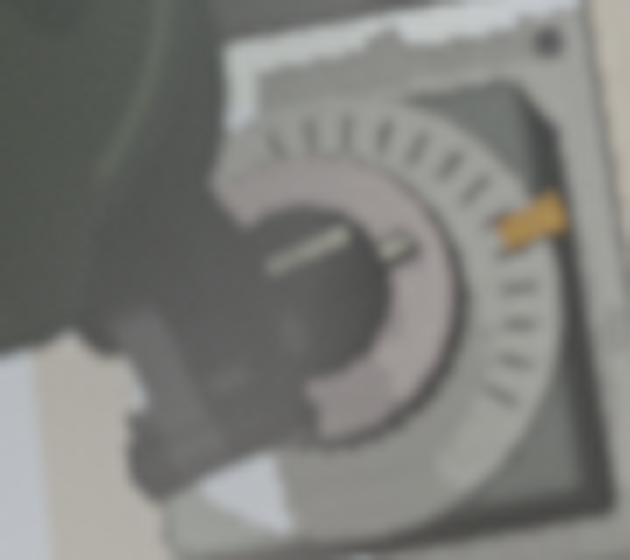

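Both views agree: the white line, at about 27° in the top crop, lies along the tab at about 25°, so they match within 2–3°. Now the lock ring: open fully, then lower around it.

Request:
carry_out:
  rows:
    - [[0.001,-0.001,0,0],[0.001,-0.001,0,0],[0.001,-0.001,0,0],[0.001,-0.001,0.03,0],[0.001,-0.001,0.06,0],[0.001,-0.001,0.085,0],[0.001,-0.001,0.1,0],[0.001,-0.001,0.105,0],[0.001,-0.001,0.11,0],[0.001,-0.001,0.115,0],[0.001,-0.001,0.12,0],[0.001,-0.001,0.12,0]]
  grip: 0.0854

```text
clock: 6.12
position: [0.5394, 0.1876, 0.077]
tool_rot: [-3.142, -0.0, 1.986]
force: [-0.6, -0.2, -0.7]
grip_width: 0.085
finger_force: 0.0
```

Request:
carry_out:
  rows:
    - [[0,0,0,0],[0,0,0,0],[0,0,0,0],[0,0,0,0],[0,0,0,0],[0,0,0,0]]
  grip: 0.05
  grip_force: 45

```text
clock: 6.62
position: [0.5419, 0.1885, 0.0789]
tool_rot: [3.136, 0.0, 1.985]
force: [7.0, 2.6, 7.1]
grip_width: 0.0645
finger_force: 48.1
```

Run:
```python
from h import *
f=bot.grab_frame("side");save(f,"side4.png",(180,90,340,210),5);print(bot.observe())
```

```text
{'clock': 6.6667, 'qpos': array([-0.62893425,  0.66547248,  0.272214  ,  1.86932134, -0.28214737,
        0.6382043 ,  0.22967678]), 'qd': array([-1.43782491e-03, -5.79561168e-04, -9.93549556e-05, -2.09516657e-03,
        5.30162452e-05,  2.42772921e-04,  3.87586550e-04]), 'joint_efforts': array([ 3.19304215e-01, -8.53670812e+01,  9.40927595e+00, -1.78597945e+01,
        4.01887670e-01,  2.60854907e+00,  4.58518008e-02]), 'position': array([0.54187701, 0.18855772, 0.07889378]), 'tool_rot': array([3.13575723e+00, 1.46357600e-04, 1.98549075e+00]), 'force': array([7.85743866, 2.74809453, 7.74543906]), 'moment': array([ 0.7072946 , -1.66325089, -0.01807542]), 'finger_force': 48.07339131832123, 'grip_width': 0.0649639377166911}
```

View pics/side4.png

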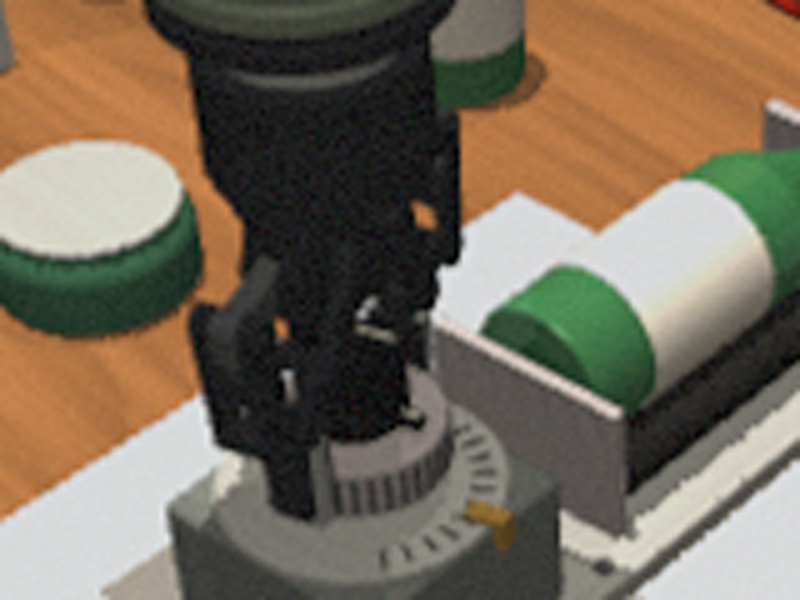

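The fingers are around the ring (65 mm, 48 N) and clear of the knob. The turn would bring one finger close to the tab, so I'll regrip 3 mm higher, 20° further back and better centred.

Request:
carry_out:
  rows:
    - [[0,0,0,0],[0,0,0,0],[0,0,0,0],[0,0.002,-0.003,-6],[0,0.002,-0.003,-12],[0,0.002,-0.003,-18],[0,0.002,-0.003,-20],[0,0.002,-0.003,-20]]
  grip: 0.0854

```text
clock: 7.33
position: [0.5412, 0.1881, 0.0802]
tool_rot: [-3.141, -0.0, 2.336]
force: [-0.1, 0.2, -0.1]
grip_width: 0.0854
finger_force: 0.0
```

Request:
carry_out:
  rows:
    - [[0,0,0,0],[0,0,0,0],[0,0,0,0],[0,0,0,0],[0,0,0,0],[0,0,0,0]]
  grip: 0.05
  grip_force: 45

```text
clock: 7.83
position: [0.5416, 0.1886, 0.0807]
tool_rot: [3.141, 0.0, 2.333]
force: [-1.1, 0.0, 8.6]
grip_width: 0.0645
finger_force: 47.6
```

Request:
carry_out:
  rows:
    - [[0,0,0,5],[0,0,0,10],[0,0,0,15],[0,0,0,20],[0,0,0,25],[0,0,0,30],[0,0,0,35],[0,0,0,40],[0,0,0,45],[0,0,0,50],[0,0,0,55]]

```text
clock: 8.75
position: [0.5423, 0.1888, 0.0808]
tool_rot: [3.139, -0.001, 1.369]
force: [3.8, 0.7, 3.2]
grip_width: 0.0643
finger_force: 48.6
```

Run:
```python
from h import *
s=bot.observe();print(s["moment"],s["force"],s["qpos"],s["joint_efforts"][6],s["tool_rot"])
```

```text
[ 0.12186732 -0.87631169  0.12609175] [3.8074423  0.71171772 3.24610037] [-0.74187012  0.69605677  0.44041482  1.87031587 -0.45339821  0.67276732
 -0.23296729] 2.4523289501667023 [ 3.13937820e+00 -1.00610491e-03  1.36927005e+00]
```

Moment about z is 0.13 N m, which is the ring's own friction, so the stop hasn't been reached. I'll keep turning.

Request:
carry_out:
  rows:
    - [[0,0,0,4],[0,0,0,7],[0,0,0,9],[0,0,0,9]]

```text
clock: 9.08
position: [0.5424, 0.1888, 0.0808]
tool_rot: [3.139, -0.001, 1.215]
force: [5.0, 1.7, 5.1]
grip_width: 0.0644
finger_force: 48.8
```

Run:
```python
from h import *
s=bot.observe();print(s["moment"],s["force"],s["tool_rot"])
```

```text
[ 0.19099141 -1.14095168 -0.13232699] [4.97316962 1.71707511 5.06782906] [ 3.13927562e+00 -1.21820626e-03  1.21452623e+00]
```

Request:
carry_out:
  rows:
    - [[0,0,0,3],[0,0,0,6],[0,0,0,6]]

```text
clock: 9.33
position: [0.5424, 0.1886, 0.0807]
tool_rot: [3.139, -0.001, 1.11]
force: [5.1, 0.3, 4.9]
grip_width: 0.0646
finger_force: 49.1
```

Run:
```python
from h import *
s=bot.observe();print(s["moment"],s["force"],s["tool_rot"])
```

```text
[ 0.03018545 -1.11438302  0.43966749] [5.07332461 0.29264938 4.86812384] [ 3.13933750e+00 -1.21687588e-03  1.11011908e+00]
```

Request:
carry_out:
  rows:
    - [[0,0,0,3],[0,0,0,6],[0,0,0,8],[0,0,0,8]]

```text
clock: 9.67
position: [0.5422, 0.1881, 0.0806]
tool_rot: [3.14, -0.001, 0.971]
force: [4.1, -2.4, 4.8]
grip_width: 0.0644
finger_force: 49.8
```

Run:
```python
from h import *
for _ in range(3):
    f=bot.grab_frame("side");s=bot.observe();print(s["moment"],s["force"],s["tool_rot"])
```

```text
[-0.55530109 -0.98333763 -0.10020086] [ 4.97687975 -1.98081899  4.61002843] [ 3.13978841e+00 -7.25506242e-04  9.72186614e-01]
[-0.51150779 -1.094283   -0.12390532] [ 4.91970148 -2.36237255  4.92685492] [ 3.13985098e+00 -8.61238828e-04  9.72616089e-01]
[-0.43247789 -1.07626009 -0.08411615] [ 4.85155783 -2.16206621  4.61153318] [ 3.13987715e+00 -1.00192934e-03  9.72762892e-01]
```

Request:
carry_out:
  rows:
    - [[0,0,0,0],[0,0,0,0],[0,0,0,0],[0,0,-0.03,0],[0,0,-0.07,0],[0,0,-0.11,0],[0,0,-0.14,0],[-0.04,0.0,-0.15,0],[-0.08,0,-0.15,0],[-0.12,0,-0.15,0],[-0.12,0,-0.15,0]]
  grip: 0.0854

```text
clock: 10.73
position: [0.4699, 0.0837, 0.2305]
tool_rot: [-3.14, 0.001, 0.968]
force: [0.4, -0.8, -0.1]
grip_width: 0.0855
finger_force: 0.0
```

Run:
```python
from h import *
f=bot.grab_frame("side");t=bot.grab_frame("top")
a=cv2.resize(f["pixels"][120:200,215:300],None,fx=4.7,fy=5,interpolation=2);b=cv2.resize(t["pixels"][180:260,150:235],None,fx=4.7,fy=5,interpolation=2)
cv2.imwrite("pics/f5.png",np.hstack([a,b])[:,:,::-1])
```

```text
(no output)
```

View pics/f5.png

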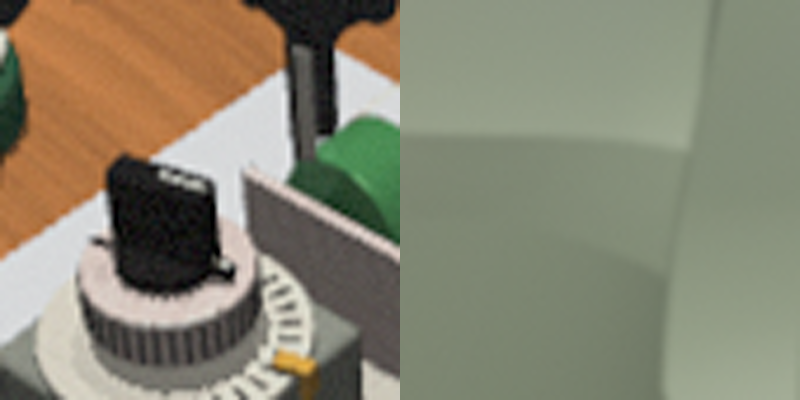

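Run:
```python
from h import *
f=bot.grab_frame("side")
c=atz(f,(215+168/4.7,120+254/5),.104);c0=np.array([.5415,.1878,.104]);print(c)
A=lambda p:[np.degrees(np.arctan2(*(atz(f,p,.104)-k)[[1,0]])) for k in(c,c0)]+[np.linalg.norm((atz(f,p,.104)-c0)[:2])]
print("start",A((180+288/5,90+450/5)),"now",A((215+100/4.7,120+242/5)))
g=lambda x,y,z:atz(f,(215+x/4.7,120+y/5),z)
d=g(205,190,.142)-g(160,173,.142);print("knob",np.degrees(np.arctan2(d[1],d[0])))
```

```text
[0.54477467 0.19096247 0.104     ]
start [np.float64(-171.50274282207536), np.float64(-176.8894708299913), np.float64(0.028163053612410636)] now [np.float64(123.35017194271353), np.float64(114.00178365232394), np.float64(0.027542944315243664)]
knob -71.16503486678457
```

The knob still points at the tab. The ring moved about 67° against 78° commanded, so it is either at the stop or slipped in the grip. To be sure, I'll regrip harder and turn again.

Request:
carry_out:
  rows:
    - [[0.04,0,0,-7],[0.08,0,0,-14],[0.12,0,0.0,-21],[0.12,0,0.03,-28],[0.12,0,0.06,-35],[0.12,0,0.09,-40],[0.12,0,0.115,-40],[0.12,0,0.13,-40],[0.12,0,0.14,-40],[0.12,0,0.145,-40],[0.12,0,0.15,-40],[0.12,0,0.15,-40]]

```text
clock: 11.88
position: [0.5413, 0.1887, 0.0799]
tool_rot: [-3.141, 0.0, 1.672]
force: [-0.9, -0.2, 0.6]
grip_width: 0.0852
finger_force: 0.0
```

Request:
carry_out:
  rows:
    - [[0,0,0,0],[0,0,0,0],[0,0,0,0],[0,0,0,0],[0,0,0,0],[0,0,0,0]]
  grip: 0.05
  grip_force: 80

```text
clock: 12.38
position: [0.5421, 0.1886, 0.0818]
tool_rot: [3.139, -0.001, 1.671]
force: [-3.0, -0.7, 12.9]
grip_width: 0.0633
finger_force: 84.4
```

Request:
carry_out:
  rows:
    - [[0,0,0,4],[0,0,0,8],[0,0,0,12],[0,0,0,12]]

```text
clock: 12.72
position: [0.5421, 0.1879, 0.0817]
tool_rot: [3.14, -0.0, 1.457]
force: [-1.0, -4.5, 14.0]
grip_width: 0.0635
finger_force: 87.1
```

Run:
```python
from h import *
for _ in range(2):
    f=bot.grab_frame("side");s=bot.observe();print(s["moment"],s["force"],s["tool_rot"],s["finger_force"])
```

```text
[-1.16000508  0.49259678 -0.11691503] [-1.49487521 -4.98870726 13.12113458] [ 3.13953981e+00 -3.36220368e-04  1.45993614e+00] 87.06045627593994
[-1.11577994  0.42261979 -0.14491565] [-1.64189273 -4.84679171 12.75887646] [ 3.13955315e+00 -4.22422317e-04  1.46089260e+00] 87.05029249191284
```

Request:
carry_out:
  rows:
    - [[0,0,0,4],[0,0,0,8],[0,0,0,8],[0,0,0,8]]

```text
clock: 13.15
position: [0.5423, 0.1888, 0.0815]
tool_rot: [3.139, -0.002, 1.322]
force: [0.1, -0.4, 8.2]
grip_width: 0.0634
finger_force: 90.3
```

Request:
carry_out:
  rows:
    - [[0,0,0,0],[0,0,0,0],[0,0,0,0],[0,0,-0.03,0],[0,0,-0.07,0],[0,0,-0.11,0],[0,0,-0.14,0],[-0.04,0.0,-0.15,0],[-0.08,0,-0.15,0],[-0.12,0,-0.15,0],[-0.12,0,-0.15,0]]
  grip: 0.0854

```text
clock: 14.07
position: [0.51, 0.065, 0.2312]
tool_rot: [3.141, 0.001, 1.315]
force: [0.6, -1.5, 0.3]
grip_width: 0.0853
finger_force: 0.0
```

Run:
```python
from h import *
f=bot.grab_frame("side");print(bot.observe()["force"])
a=cv2.resize(f["pixels"][120:200,215:300],None,fx=7,fy=7,interpolation=2)
cv2.imwrite("pics/f6.png",a[:,:,::-1])
```

```text
[-0.60938933  1.56083417  0.86311842]
```

View pics/f6.png

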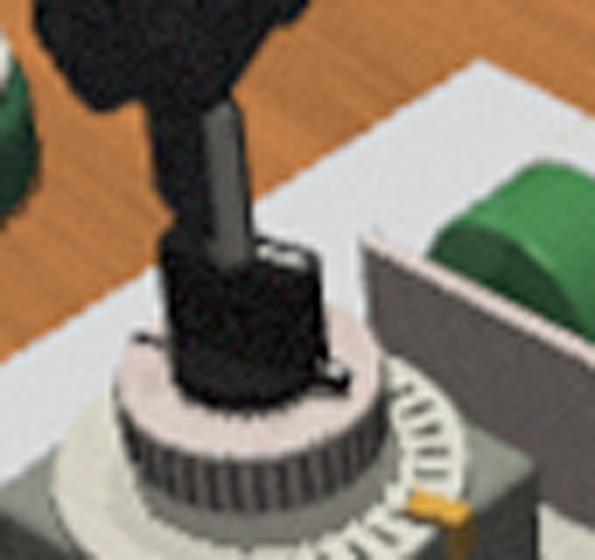

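The ring's black line hasn't moved: it is at pixel (236,168.5) before and after the harder turn, so the ring is at its hard stop. The knob still points at the tab, and the gripper is clear of everything.

```bash
python3 -c "
from workcell import bot
print(bot.job_done())"
```

```text
the job is handed in; nothing more can be done
None
```

I turned the loaded cradle's knob to the brass tab, within about 5° by the camera images, then turned the lock ring clockwise to its hard stop, left the empty cradle untouched, and handed the job in at about 14 s; no verdict came back.

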